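# Third hand: press a bracket against a sprung stop

### The arm

A 6-joint arm with a two-finger parallel gripper is mounted at the origin on a cart in front of the work surface, level with it; the furniture and walls round the work are solid. World frame = base frame: x ahead of the robot, y to its left, z up, the work surface at z = 0. Lengths are in m, angles in rad, forces in N, time in s.
With the tool pointing down it reaches from about 0.3 to 1 m from the base axis. Payload 5.1 kg.
Tool frame: the origin (TCP) lies on the centre line of the jaws, within the pads' length; the fingertips stand 8 mm ahead of it and the grasp point (between the pads) lies 11 mm behind it; z points along the fingers, y is the direction in which the jaws open and shut (so a half turn about z gives the same grasp; the last joint's range is limited). The gripper opens to 95 mm and grips with 3 to 60 N. Pads are 20 mm wide; open, the fingers measure 119 mm over their backs; the gripper's body (75 mm by 180 mm) begins 59 mm behind the grasp point.
Start: joints at [-1.269, 0.124, 1.65, -0, 1.367, -0.083], TCP at [0.244, -0.602, 0.223] pointing down, gripper open.
Joint ranges: [-2.61, 2.61], [-1.02, 2.33], [0.03, 2.71], [-1.35, 4.49], [0.32, 2.68], [-2.91, 2.91]. Speed limits (rad/s): [2.57, 2.57, 3.14, 3.14, 3.14, 3.14].

### API

Orientations are given as a unit quaternion [w, x, y, z].
In Python, from station import robot gives the robot as it stands. The module is installed in compiled form; this text tells all that it offers.
- The arm moves only by the tool play_rows, never from a script. Its argument "steps" is a list of rows, each an object with "delta_pos": the shift along the tool's x, y, z in units of 1 m (1.0 is 1 m), a list of three; "rot": the turn, a rotation vector about the tool's x, y, z in units of pi rad (1.0 is pi rad), a list of three. A call has exactly 5 rows; each row is the pose to reach, as a shift and turn from the pose commanded when the call began, along the tool's axes at that moment, turning the shorter way round; what a row does not reach only later rows make up. A row lasts 1/10 s, in which the tool goes at most 50 mm and 8.59 degrees, less where a joint would pass 70% of its speed; a pose out of reach is approached as far as the arm can. A call with a number of a shift or a turn outside -1 to 1 is refused whole. A call with a gripper value outside its range is refused whole. "claw" is the opening, from 0 (shut) to 1 (fully open), set as the call begins (left out, the last holds). The fingers move at their own pace and stop on an object; "force" is the grip in N (left out, the last holds). Time passes only in rows, so rows that repeat a pose let the fingers close, or fill a call up. It gives the time, the measured TCP pose, the force and the opening at its end, in the units of the state.
- robot.read_state(): the state, without advancing time (a new reading comes with each control period).
- robot.snapshot(name): name is "scene" or "top" or "wrist"; returns a dict with "pixels" (384x512x3 uint8, red, green, blue), "mtx" (3x3 intrinsics, pixels), "xyz" and "orientation" of the camera in the world. Camera axes: x right, y down, z forward; pixel columns grow to the right and rows downward; lengths in m; the calibration is good to about 2 mm. The wrist camera is an equidistant fisheye: a pixel r from the principal point sees the ray r / f radians off the axis. A picture is of the moment at which its call begins. There is no depth.
- robot.job_done(): hands the job in, once; it reports no verdict.
Trained networks look in the newest picture that a camera, given by its name, has taken for a name from the list of things; names that differ only in an ending like _2 or _b are one class to them, and where a whole thing is asked for, a point or a joint stands for the part that bears it (a point fixed in the world has none). Each returns a list of dicts, best first, with "p" (0 to 1); they miss things now and then, are a little off and sometimes report something else, mostly with a low value. They report only what shows in the picture. A call takes as long as a camera call. They do not tell look-alikes from the thing itself.
- robot.look_for(query, camera): "centre" ([x, y, z] in m, in the coordinates of the camera as it stood for that picture, good to about 4 mm: the middle of the surface that is visible of it).
- robot.trace(query, camera): "pixels" (384x512 bool, what is visible of it).
- robot.spot_point(query, camera): "centre" ([x, y, z] in m, in the coordinates of the camera as it stood for that picture, good to about 4 mm: a listed point, or the origin of a listed thing).
The state is a dict: "t": time; "q": joint angles; "joint_velocities": joint speeds; "tau": joint torques, N m; "eef_pos": TCP position; "tcp_rot": TCP orientation; "contact_force": force on the tool from outside, world axes, zero at the start; "moment": the same for the moment, N m; "opening": opening from 0.0 (shut) to 1.0 (fully open).
Only numpy, scipy, OpenCV 4.12 (cv2) and the standard library are available. Lean on these libraries where they do the work, as an engineer would, in place of code of your own. Each camera call takes 0.05 s, during which the arm holds its last target.

### The job

Be the third hand for a colleague who will screw the wide brass T-bracket to the small wooden panel on the sprung stop: take the wide bracket off the bench by its web, hold it in the air with its flat face square on the panel and its edges flush with the panel's edges all round, and press the panel back until the tip of the pointer on top of the stop lies between the two ridges, never as far as the stop's hard end. Keep that push steady for at least three seconds and finish still gripping and pressing, without letting go or putting it down. Leave the narrow bracket and the silver cuff where they are.

Things in the scene. Friction and masses are not known exactly. Their poses are not given: they have to be found in the camera images.
- wide_bracket_web (a point): Grasp point on the wide brass T-bracket (loose, about 200 g), upright on the bench, a T from above. Flange 70 mm wide (y), 6 thick (x); the web sticks out 44 mm behind its middle, 10 mm thick (y); both 40 mm tall. The point is in the middle of the web's thickness, 20 mm above the underside, 30 mm behind the flat face. Axes: x along the web towards the flat face, y along the flange, z up.
- wide_bracket_face (a point): Centre of the wide bracket's flat face (70 x 40 mm), 30 mm along x from wide_bracket_web, same axes: x points straight out of the flat face.
- narrow_bracket_web (a point): The same point and axes on the narrow brass T-bracket (loose), a bystander of the same shape and height but with a flange only 42 mm wide.
- panel_face (a point): Centre of the front face of the upright wooden panel (70 mm wide, 40 tall, 10 thick) on the sprung stop, 85 mm above the bench; only air in front and under it. It moves with the panel. x points level into the panel, the way to press; y along its width; z up. The housing behind it is 74 mm wide, its top 25 mm above the panel's centre; the pointer is the highest part, 35 mm above the centre.
- panel (a joint): How far the panel is pressed back, in m: 0 as it stands, 0.018 at the hard end. Springs resist with 2.4 N at 0 plus 0.6 N per mm. A flat steel pointer on the panel runs back over the housing; its tip passes the first of two 3 mm tall ridges on the housing top at 0.004 (4.8 N) and reaches the second at 0.012 (9.6 N); the middle between them is 0.008.
- cuff: Open silver cuff bracelet (loose), 54 x 59 mm, 22 mm tall, a bystander; origin at the centre of its underside.
There are look-alikes about, which are no part of the job. What is shaped like the part that bears panel_face but green is not meant.

How it is judged:
On the way, in this order (a step that is already met when the one before it is completed fails the run):
1. the wide bracket is lifted off the bench, clear of the panel (height (world z) of wide_bracket_web above 0.04 m and contact force between wide_bracket and panel below 0.1 N), for 0.1 s.
2. the wide bracket is pressed flush on the panel within the band for three seconds without a break (value of joint panel between 0.004 and 0.012 m and contact force between wide_bracket and panel between 3.5 and 11 N and x of wide_bracket_face in the frame of panel_face between -0.006 and 0.006 m and y of wide_bracket_face in the frame of panel_face between -0.006 and 0.006 m and z of wide_bracket_face in the frame of panel_face between -0.006 and 0.006 m and angle between the x axis of wide_bracket_face and the x axis of panel_face, either way round below 0.14 rad and angle between the z axis of wide_bracket_face and the z axis of panel_face, either way round below 0.14 rad), for 3 s.
At the end, for the whole second after the job is handed in: Fingers hold the wide bracket in the air, its face on the panel, centred within 6 mm sideways and in height, square within 0.14 rad, the panel pressed back 4 to 12 mm (force 3.5 to 11 N), at rest; the narrow bracket and the cuff within 20 mm of where they stood (all of step 2 and contact force between the fingers and wide_bracket above 1 N and linear speed of wide_bracket below 0.01 m/s and distance of each of narrow_bracket_web, cuff from where it was at the start of the episode below 0.02 m); the arm keeps its last pose, push and grip.
It fails at once if the stop is pushed to its hard end (value of joint panel above 0.0165 m).
It fails at once if the narrow bracket is moved (distance of narrow_bracket_web from where it was at the start of the episode above 0.02 m).
It fails at once if the cuff is moved (distance of cuff from where it was at the start of the episode above 0.02 m).
It also fails if it takes over 48 s, if anything falls off the work surface, if the arm or the gripper's body presses on something with over 40 N, if the wrist force passes 120 N, or if a joint passes its speed limit or range.

## Working session

There is one attempt and no reset: what is moved stays moved. The work goes in short steps, Python scripts to look and compute and a tool call to move; the robot and the scene stay as the last step left them, time stands still between calls to the robot, and variables do not carry over. Pictures are saved under pics/ and viewed, and the job is handed in when it is done.

Besides the shell and the picture viewer there is one more tool, called after "Request:" as name(argument=value, ...) on one line, values as JSON. play_rows: Moves the arm, as the interface text tells. Shifts and turns lie within -1 to 1; 1 stands for 1 m of shift or pi rad of turn. Its arguments: {"type":"object","properties":{"steps":{"type":"array"},"claw":{"type":"number"},"force":{"type":"number"}},"required":["steps"]}

```bash
mkdir -p pics; cat > h.py <<'E'
import numpy as np, cv2
from scipy.spatial.transform import Rotation as R
from station import robot
def q2R(q): return R.from_quat([q[1],q[2],q[3],q[0]])
def snap(n,f=None):
    s=robot.snapshot(n)
    if f: cv2.imwrite('pics/'+f,cv2.cvtColor(s['pixels'],cv2.COLOR_RGB2BGR))
    return s
def toW(s,c): return np.array(s['xyz'])+q2R(s['orientation']).apply(np.array(c))
def proj(s,p,fish=False):
    c=q2R(s['orientation']).inv().apply(np.array(p)-np.array(s['xyz'])); K=np.array(s['mtx'])
    if fish:
        th=np.arctan2(np.hypot(c[0],c[1]),c[2]);r=np.hypot(c[0],c[1])+1e-12
        c=np.array([c[0]/r*th,c[1]/r*th,1])
    u=K@(c/c[2]); return u[:2]
E
python3 - <<'E'
from h import *
print(robot.read_state())
for n in ['scene','top','wrist']:
    s=snap(n,n+'0.png'); print(n,s['xyz'],s['orientation'],np.array(s['mtx']).tolist())
    for q in ['wide_bracket_web','wide_bracket_face','narrow_bracket_web','panel_face','cuff']:
        for r in robot.spot_point(q,n):
            w=toW(s,r['centre']); print(q,round(r['p'],2),w.round(4),proj(s,w,n=='wrist').round())
E
```

```text
{'t': 0.0, 'q': array([-1.26856084e+00,  1.24500659e-01,  1.65163873e+00,  2.50670378e-05,
        1.36749002e+00, -8.26330685e-02]), 'joint_velocities': array([-0.00057175, -0.00022391,  0.00071311, -0.00161572, -0.00105513,
       -0.00089496]), 'tau': array([ 2.11009654e-03, -4.17597449e+01, -3.59931099e+01,  7.76518439e-02,
        4.93345759e-02, -1.69122632e-04]), 'eef_pos': array([ 0.24381177, -0.60188334,  0.22141075]), 'tcp_rot': array([-1.01359288e-03,  9.81541568e-01,  1.91246209e-01, -9.93960002e-05]), 'contact_force': array([-0.12027654,  0.48807147,  0.07736315]), 'moment': array([ 0.00345212, -0.01215946,  0.03707361]), 'opening': 0.9990300689634704}
scene [0.21899893 0.42503162 0.73286077] [ 0.11457646 -0.33834022  0.87662764 -0.32236952] [[393.49771220132027, 0.0, 255.71975966357272], [0.0, 393.49771220132027, 194.28450570744752], [0.0, 0.0, 1.0]]
wide_bracket_web 0.95 [ 0.5181 -0.0791  0.0191] [299. 203.]
wide_bracket_face 0.72 [ 0.5443 -0.0909  0.0173] [293. 194.]
wide_bracket_face 0.43 [ 0.5193 -0.0762  0.0209] [298. 203.]
narrow_bracket_web 0.75 [ 0.6451 -0.1421 
[... 275 characters left out ...]
364306406, 0.0, 263.54180931892273], [0.0, 431.2373364306406, 195.81959913065785], [0.0, 0.0, 1.0]]
wide_bracket_web 0.51 [ 0.5208 -0.08    0.0188] [309. 228.]
wide_bracket_face 0.61 [ 0.5502 -0.0883  0.0185] [313. 214.]
narrow_bracket_web 0.69 [ 0.6407 -0.1431  0.0176] [338. 171.]
narrow_bracket_web 0.46 [ 0.5206 -0.0812  0.0175] [310. 228.]
panel_face 0.79 [ 0.6276 -0.0238  0.0811] [283. 172.]
panel_face 0.71 [0.6062 0.1523 0.0836] [194. 182.]
cuff 0.46 [ 0.4744  0.1224 -0.0026] [213. 250.]
wrist [ 0.31014226 -0.57584961  0.38450543] [ 0.10486692  0.82261253 -0.55433981 -0.07084441] [[297.3186396354542, 0.0, 258.0583884504128], [0.0, 297.3186396354542, 188.06545623261056], [0.0, 0.0, 1.0]]
```

```bash
python3 - <<'E'
import cv2
a=cv2.imread('pics/scene0.png')[100:330,130:400];cv2.imwrite('pics/sc_c.png',cv2.resize(a,None,fx=2.6,fy=2.6,interpolation=2))
a=cv2.imread('pics/top0.png')[110:310,150:400];cv2.imwrite('pics/top_c.png',cv2.resize(a,None,fx=2.9,fy=2.9,interpolation=2))
E
```

```text
(no output)
```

View pics/sc_c.png

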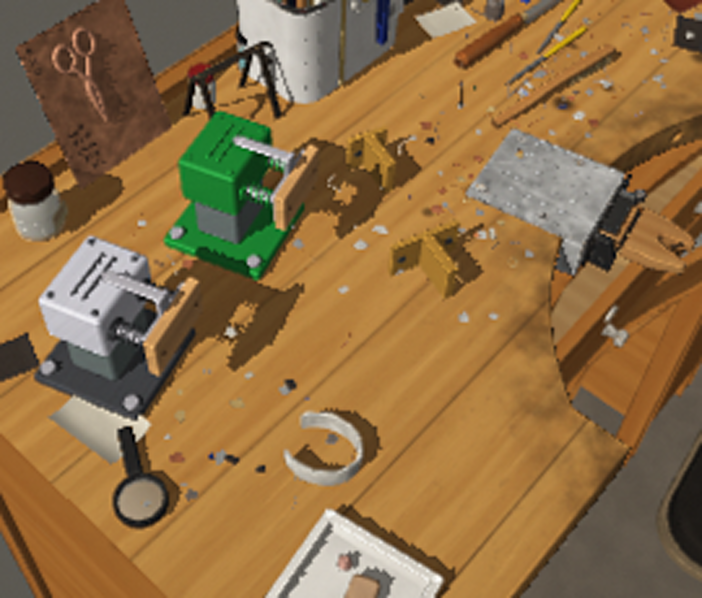

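View pics/top_c.png

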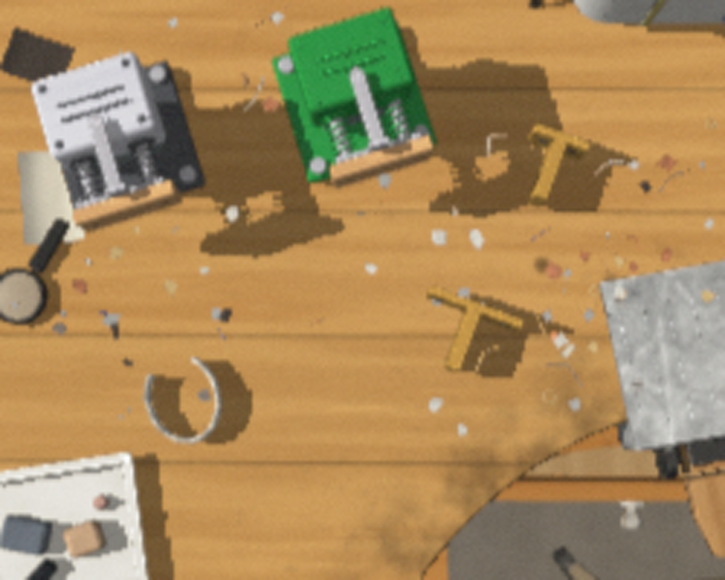

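View pics/scene0.png

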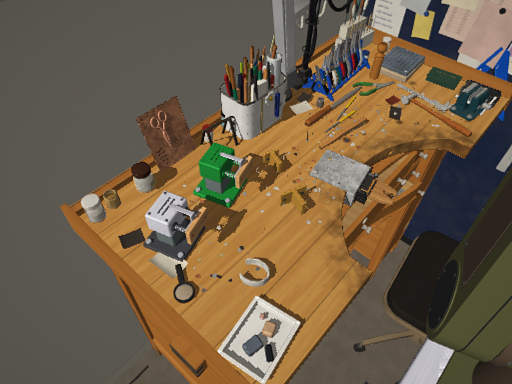

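The possible targets, by pixel in the scene picture:
- **Brackets:** the wide one is at (297,200). The narrow one is at (275,163) and has a clearly shorter flange.
- **Stops:** the white/grey one is at (200,227). The green one at (246,171) is the look-alike.

I choose the bracket at (297,200) and the white stop. The cuff is at (255,276). Next I measure yaw and position by fitting models to the masks.

```bash
cat >> h.py <<'E'
from scipy.optimize import minimize
def boxpts(lo,hi): return np.array([[x,y,z] for x in (lo[0],hi[0]) for y in (lo[1],hi[1]) for z in (lo[2],hi[2])])
WIDE=[boxpts((-.006,-.035,-.02),(0,.035,.02)),boxpts((-.050,-.005,-.02),(-.006,.005,.02))] # face frame
PAN=[boxpts((0,-.035,-.02),(.010,.035,.02))]
def render(s,boxes,pose,fish,k=4):
    x,y,z,yaw=pose; m=np.zeros((384*k,512*k),np.uint8)
    Rz=R.from_euler('z',yaw)
    for b in boxes:
        pts=np.array([proj(s,p,fish) for p in Rz.apply(b)+[x,y,z]])
        h=cv2.convexHull(((pts+.5)*k).astype(np.float32)).astype(np.int32)
        cv2.fillConvexPoly(m,h,255)
    return cv2.resize(m,(512,384),interpolation=cv2.INTER_AREA)/255.
def fit(views,boxes,p0,fixz=None):
    def c(v):
        p=v if fixz is None else [v[0],v[1],fixz,v[3]]
        return sum(np.abs(render(s,boxes,p,f)-m).sum()/m.sum() for s,m,f in views)
    p0=np.array(p0,float)
    S=np.vstack([p0]+[p0+d for d in np.diag([.008,.008,.006,.15])])
    r=minimize(c,p0,method='Nelder-Mead',options=dict(initial_simplex=S,maxiter=250,xatol=1e-5,fatol=1e-4))
    return r.x,r.fun
E
python3 - <<'E'
from h import *
V={}
for n in ['scene','top']:
    s=snap(n)
    for q in ['wide_bracket_web','panel_face']:
        for i,r in enumerate(robot.trace(q,n)):
            m=r['pixels']; ys,xs=np.nonzero(m)
            print(n,q,i,round(r['p'],2),m.sum(),xs.mean().round(1),ys.mean().round(1),xs.min(),xs.max(),ys.min(),ys.max())
            o=s['pixels'][:,:,::-1].copy(); o[m]=(o[m]//2+np.array([127,0,127])).astype(np.uint8)
            cv2.imwrite(f'pics/m_{n}_{q}_{i}.png',cv2.resize(o[110:310,130:400],None,fx=2.9,fy=2.9))
            V.setdefault((q,i),[]).append((s,m.astype(float),False))
            np.save(f'm_{n}_{q}_{i}.npy',m)
v=V[('wide_bracket_web',0)]
print(fit(v,WIDE,[.546,-.09,.02,-.35]),fit(v,WIDE,[.546,-.09,.02,-.35],.02))
for a in v: print(fit([a],WIDE,[.546,-.09,.02,-.35],.02))
E
ls pics
```

```text
scene wide_bracket_web 0 0.57 447 294.5 198.0 279 306 185 214
scene panel_face 0 0.81 629 191.1 222.0 170 206 205 243
scene panel_face 1 0.8 472 238.7 169.0 220 251 153 187
top wide_bracket_web 0 0.69 276 311.3 220.2 298 328 209 236
top panel_face 0 0.88 657 191.2 173.8 176 212 150 188
top panel_face 1 0.77 714 278.9 157.9 262 298 133 174
(array([ 0.54887262, -0.08895494,  0.0170571 , -0.34741527]), np.float64(0.3158329375909492)) (array([ 0.54855925, -0.08913611,  0.0221726 , -0.36322681]), np.float64(0.34984189376557934))
(array([ 0.54643701, -0.08737773,  0.02198087, -0.35796727]), np.float64(0.1141904636574988))
(array([ 0.54876177, -0.08848694,  0.02442504, -0.34167459]), np.float64(0.18766695083830634))
m_scene_panel_face_0.png
m_scene_panel_face_1.png
m_scene_wide_bracket_web_0.png
m_top_panel_face_0.png
m_top_panel_face_1.png
m_top_wide_bracket_web_0.png
sc_c.png
scene0.png
top0.png
top_c.png
wrist0.png
```

```bash
python3 - <<'E'
import cv2,numpy as np
a=cv2.imread('pics/m_scene_panel_face_0.png')[:400,:400];b=cv2.imread('pics/m_top_panel_face_0.png')[:400,:400]
cv2.imwrite('pics/mm.png',np.hstack([a,b]))
E
```

```text
(no output)
```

View pics/mm.png

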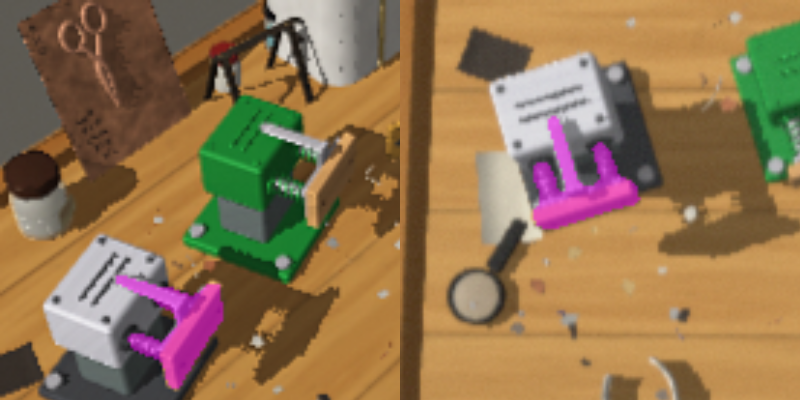

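```bash
python3 - <<'E'
from h import *
v=[]
for n in ['scene','top']:
    s=snap(n); m=np.load(f'm_{n}_panel_face_0.npy')
    hsv=cv2.cvtColor(s['pixels'],cv2.COLOR_RGB2HSV)
    w=(m&(hsv[:,:,1]>70)).astype(np.uint8)
    w=cv2.morphologyEx(w,cv2.MORPH_OPEN,np.ones((3,3),np.uint8))
    k,l,st,_=cv2.connectedComponentsWithStats(w); w=(l==1+st[1:,4].argmax())
    print(n,w.sum()); v.append((s,w.astype(float),False))
    o=s['pixels'][:,:,::-1].copy(); o[w]=(255,0,255); cv2.imwrite(f'pics/w_{n}.png',cv2.resize(o[130:260,150:280],None,fx=3,fy=3))
p0=[.603,.151,.083,.25]
print(fit(v,PAN,p0),fit(v,PAN,p0,.085))
for a in v: print(fit([a],PAN,p0,.085))
a=[cv2.imread(f'pics/w_{n}.png') for n in ('scene','top')]; cv2.imwrite('pics/ww.png',np.hstack(a))
E
```

```text
scene 378
top 299
(array([0.60614958, 0.14987304, 0.078481  , 0.33363041]), np.float64(0.30906205663238917)) (array([0.6040847 , 0.15042319, 0.08641766, 0.3130388 ]), np.float64(0.36346472194724544))
(array([0.60247684, 0.15262831, 0.08383143, 0.34669195]), np.float64(0.1553480651519867))
(array([0.60485673, 0.1490868 , 0.08753684, 0.29902338]), np.float64(0.16976850941045313))
```

View pics/ww.png

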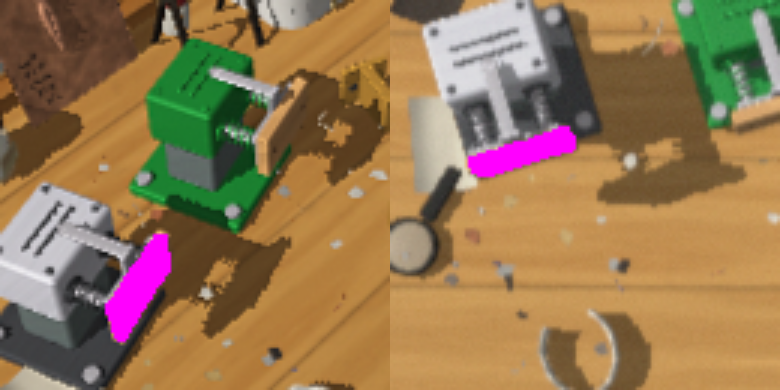

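```bash
cat >> h.py <<'E'
def Rdown(yaw): return R.from_matrix(np.array([[np.cos(yaw),np.sin(yaw),0],[np.sin(yaw),-np.cos(yaw),0],[0,0,-1.]]))
def delta(pos,yaw):
    st=robot.read_state(); T=q2R(st['tcp_rot'])
    d=T.inv().apply(np.array(pos)-st['eef_pos']); r=(T.inv()*Rdown(yaw)).as_rotvec()/np.pi
    m=T.as_matrix(); print('t',round(st['t'],2),'pos',st['eef_pos'].round(4),'yaw',np.arctan2(m[1,0],m[0,0]).round(4),'z',m[:,2].round(4),'F',st['contact_force'].round(2),'M',st['moment'].round(3),'op',round(st['opening'],4),'q',st['q'].round(2))
    print('delta',d.round(4),'rot',r.round(4)); return d,r
E
python3 -c "
from h import *
delta([.515,-.077,.18],-.35)"
```

```text
t 1.3 pos [ 0.244  -0.6025  0.2227] yaw 0.3848 z [ 0. -0. -1.] F [-0.59  0.77  0.28] M [-0.003 -0.014 -0.031] op 1.0018 q [-1.27  0.12  1.65  0.    1.37 -0.08]
delta [ 0.4485 -0.3853  0.0426] rot [ 0.     -0.      0.2339]
```

Request:
play_rows(steps=[{"delta_pos": [0.037, -0.032, 0], "rot": [0, 0, 0.02]}, {"delta_pos": [0.074, -0.064, 0], "rot": [0, 0, 0.06]}, {"delta_pos": [0.111, -0.096, 0], "rot": [0, 0, 0.1]}, {"delta_pos": [0.148, -0.128, 0], "rot": [0, 0, 0.14]}, {"delta_pos": [0.185, -0.16, 0], "rot": [0, 0, 0.18]}], claw=0.6)

```text
t: 1.8
eef_pos: [0.3559, -0.383, 0.2228]
tcp_rot: [0.0, 0.996, -0.093, 0.0]
contact_force: [-0.0, -0.6, 0.1]
opening: 0.64
```

```bash
python3 -c "
from h import *
delta([.515,-.077,.18],-.35)"
```

```text
t 1.8 pos [ 0.3559 -0.383   0.2228] yaw -0.1864 z [ 5.e-04 -3.e-04 -1.e+00] F [-0.02 -0.56  0.07] M [0.049 0.006 0.004] op 0.6395 q [-0.92 -0.16  1.93  0.    1.37  0.83]
delta [ 0.0996 -0.3302  0.0428] rot [ 0.     -0.0002  0.0521]
```

Request:
play_rows(steps=[{"delta_pos": [0.014, -0.047, 0], "rot": [0, 0, 0.02]}, {"delta_pos": [0.028, -0.094, 0.005], "rot": [0, 0, 0.04]}, {"delta_pos": [0.042, -0.141, 0.01], "rot": [0, 0, 0.052]}, {"delta_pos": [0.056, -0.188, 0.015], "rot": [0, 0, 0.052]}, {"delta_pos": [0.07, -0.235, 0.02], "rot": [0, 0, 0.052]}])

```text
t: 2.3
eef_pos: [0.4671, -0.1643, 0.2029]
tcp_rot: [0.0, 0.985, -0.171, 0.001]
contact_force: [0.5, -1.8, -0.4]
opening: 0.598
```

```bash
python3 -c "
from h import *
delta([.515,-.077,.18],-.35)"
```

```text
t 2.3 pos [ 0.4671 -0.1643  0.2029] yaw -0.3442 z [ 1.1e-03 -6.0e-04 -1.0e+00] F [ 0.52 -1.81 -0.4 ] M [ 0.037  0.015 -0.02 ] op 0.5979 q [-0.45 -0.21  2.01 -0.    1.34  1.47]
delta [ 0.0156 -0.0983  0.0229] rot [ 0.     -0.0004  0.0018]
```

Request:
play_rows(steps=[{"delta_pos": [0.005, -0.035, 0.01], "rot": [0, 0, 0.002]}, {"delta_pos": [0.01, -0.07, 0.02], "rot": [0, 0, 0.002]}, {"delta_pos": [0.015, -0.095, 0.023], "rot": [0, 0, 0.002]}, {"delta_pos": [0.016, -0.098, 0.023], "rot": [0, 0, 0.002]}, {"delta_pos": [0.016, -0.098, 0.023], "rot": [0, 0, 0.002]}])

```text
t: 2.8
eef_pos: [0.5147, -0.079, 0.1798]
tcp_rot: [0.0, 0.985, -0.174, -0.0]
contact_force: [-0.4, 0.3, -0.1]
opening: 0.598
```

```bash
python3 - <<'E'
from h import *
delta([.515,-.077,.18],-.35)
s=snap('wrist','w1.png')
for q in ['wide_bracket_web','wide_bracket_face','narrow_bracket_web']:
    for r in robot.spot_point(q,'wrist'):
        w=toW(s,r['centre']); print(q,round(r['p'],2),w.round(4),proj(s,w,True).round())
for i,r in enumerate(robot.trace('wide_bracket_web','wrist')):
    m=r['pixels']; ys,xs=np.nonzero(m); print(r['p'],m.sum(),xs.mean(),ys.mean())
    o=s['pixels'][:,:,::-1].copy(); o[m]=(o[m]//2+np.array([127,0,127])).astype(np.uint8)
    cv2.imwrite(f'pics/w1m{i}.png',o)
    if i==0:
        v=[(s,m.astype(float),True)]
        print(fit(v,WIDE,[.548,-.089,.02,-.35],.02))
E
```

```text
t 2.8 pos [ 0.5147 -0.079   0.1798] yaw -0.3489 z [-1.e-04 -4.e-04 -1.e+00] F [-0.39  0.3  -0.08] M [ 0.057  0.023 -0.005] op 0.598 q [-0.26 -0.13  1.98 -0.    1.3   1.66]
delta [-0.0004 -0.002  -0.0002] rot [0.0001 0.     0.0003]
wide_bracket_web 0.56 [ 0.5157 -0.0743  0.021 ] [254. 178.]
wide_bracket_face 0.88 [ 0.5481 -0.0906  0.0191] [258. 145.]
narrow_bracket_web 0.69 [ 0.6447 -0.1411  0.0222] [272.  47.]
0.61 1047 255.9140401146132 158.67908309455586
(array([ 0.5492721 , -0.08823359,  0.02202893, -0.35095056]), np.float64(0.06229188905743768))
```

View pics/w1.png

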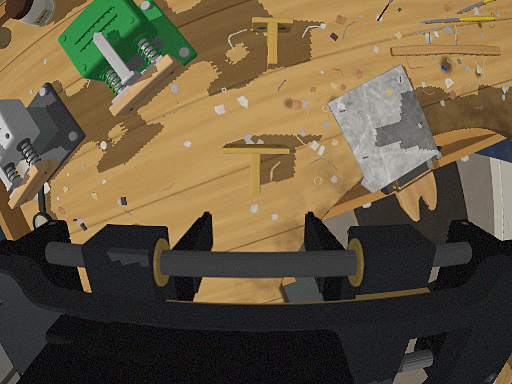

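The wrist view shows the wide T with its flange at (256,147) and web down to (256,195). The narrow one is at (270,40), the green stop is top left, and the white stop's panel is at (30,185). The fit agrees with the fixed cameras, so I descend.

```bash
python3 -c "
from h import *
delta([.5208,-.0782,.014],-.351)"
```

```text
t 3.05 pos [ 0.5144 -0.0803  0.18  ] yaw -0.352 z [ 5.e-04 -3.e-04 -1.e+00] F [-0.64 -0.36  0.31] M [0.121 0.017 0.007] op 0.5993 q [-0.26 -0.13  1.98 -0.    1.3   1.66]
delta [ 0.0052 -0.0042  0.166 ] rot [ 0.     -0.0002 -0.0003]
```

Request:
play_rows(steps=[{"delta_pos": [0.005, -0.004, 0.04], "rot": [0, 0, 0]}, {"delta_pos": [0.005, -0.004, 0.08], "rot": [0, 0, 0]}, {"delta_pos": [0.005, -0.004, 0.11], "rot": [0, 0, 0]}, {"delta_pos": [0.005, -0.004, 0.11], "rot": [0, 0, 0]}, {"delta_pos": [0.005, -0.004, 0.11], "rot": [0, 0, 0]}])

```text
t: 3.55
eef_pos: [0.5206, -0.0778, 0.0701]
tcp_rot: [0.0, 0.985, -0.175, -0.0]
contact_force: [-0.0, 0.3, 0.5]
opening: 0.6
```

```bash
python3 - <<'E'
from h import *
delta([.5208,-.0782,.014],-.351)
s=snap('wrist','w2.png')
for i,r in enumerate(robot.trace('wide_bracket_web','wrist')):
    m=r['pixels']; ys,xs=np.nonzero(m); print(r['p'],m.sum(),xs.mean(),ys.mean())
    if i==0:
        v=[(s,m.astype(float),True)]
        print(fit(v,WIDE,[.548,-.089,.02,-.35],.02))
delta([.5208,-.0782,.014],-.351)
E
```

```text
t 3.55 pos [ 0.5206 -0.0778  0.0701] yaw -0.3513 z [-3.e-04  0.e+00 -1.e+00] F [-0.01  0.25  0.53] M [ 0.064  0.01  -0.027] op 0.5997 q [-0.25 -0.    2.05 -0.    1.09  1.67]
delta [0.0003 0.0003 0.0561] rot [ 0.      0.0001 -0.0001]
0.8 2717 258.58336400441664 186.19359587780642
(array([ 0.54919492, -0.08842189,  0.02308895, -0.35779833]), np.float64(0.05249879119848161))
t 3.65 pos [ 0.5224 -0.078   0.0722] yaw -0.351 z [ 0.0041 -0.001  -1.    ] F [ 0.24  0.6  -0.14] M [ 0.056  0.017 -0.06 ] op 0.5996 q [-0.25 -0.    2.05  0.    1.09  1.67]
delta [-0.0017  0.0007  0.0582] rot [-0.0001 -0.0013  0.    ]
```

View pics/w2.png

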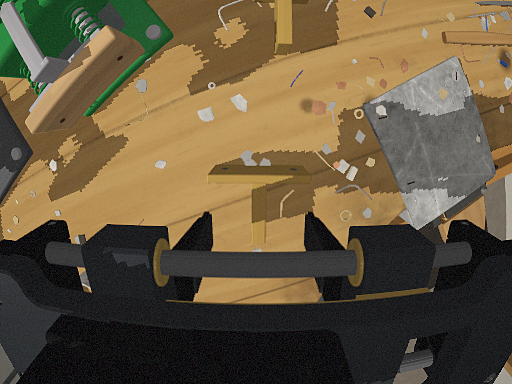

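The web at column 259 is centred between the fingers, and the pose fit holds. I descend the rest and close.

Request:
play_rows(steps=[{"delta_pos": [0, 0, 0.02], "rot": [0, 0, 0]}, {"delta_pos": [0, 0, 0.04], "rot": [0, 0, 0]}, {"delta_pos": [0, 0, 0.05], "rot": [0, 0, 0]}, {"delta_pos": [0, 0, 0.056], "rot": [0, 0, 0]}, {"delta_pos": [0, 0, 0.056], "rot": [0, 0, 0]}])

```text
t: 4.15
eef_pos: [0.5209, -0.0773, 0.014]
tcp_rot: [0.0, 0.985, -0.174, 0.0]
contact_force: [-0.2, 0.4, -0.6]
opening: 0.601
```

Request:
play_rows(steps=[{"delta_pos": [0, 0, 0], "rot": [0, 0, 0]}, {"delta_pos": [0, 0, 0], "rot": [0, 0, 0]}, {"delta_pos": [0, 0, 0], "rot": [0, 0, 0]}, {"delta_pos": [0, 0, 0], "rot": [0, 0, 0]}, {"delta_pos": [0, 0, 0], "rot": [0, 0, 0]}], claw=0, force=45)

```text
t: 4.65
eef_pos: [0.5208, -0.0772, 0.0139]
tcp_rot: [0.0, 0.985, -0.174, 0.0]
contact_force: [-0.7, -0.5, 0.5]
opening: 0.24
```

```bash
python3 - <<'E'
from h import *
delta([.5208,-.0782,.014],-.351)
E
```

```text
t 4.65 pos [ 0.5208 -0.0772  0.0139] yaw -0.3503 z [ 4.e-04 -1.e-04 -1.e+00] F [-0.65 -0.55  0.53] M [ 0.041 -0.008 -0.062] op 0.2402 q [-0.25  0.08  2.08  0.    0.98  1.67]
delta [ 0.0003  0.0009 -0.0001] rot [-0.     -0.0001  0.0002]
```

Request:
play_rows(steps=[{"delta_pos": [0, 0, 0], "rot": [0, 0, 0]}, {"delta_pos": [0, 0, 0], "rot": [0, 0, 0]}, {"delta_pos": [0, 0, 0], "rot": [0, 0, 0]}, {"delta_pos": [0, 0, 0], "rot": [0, 0, 0]}, {"delta_pos": [0, 0, 0], "rot": [0, 0, 0]}])

```text
t: 5.15
eef_pos: [0.5206, -0.0773, 0.0137]
tcp_rot: [0.0, 0.985, -0.174, -0.0]
contact_force: [-0.1, -0.4, 1.4]
opening: 0.099
```

Request:
play_rows(steps=[{"delta_pos": [0, 0, -0.01], "rot": [0, 0, 0]}, {"delta_pos": [0, 0, -0.03], "rot": [0, 0, 0]}, {"delta_pos": [0, 0, -0.055], "rot": [0, 0, 0]}, {"delta_pos": [0, 0, -0.076], "rot": [0, 0, 0]}, {"delta_pos": [0, 0, -0.076], "rot": [0, 0, 0]}])

```text
t: 5.65
eef_pos: [0.5232, -0.0778, 0.0936]
tcp_rot: [0.0, 0.985, -0.174, 0.004]
contact_force: [-0.0, -0.1, -1.6]
opening: 0.102
```

```bash
python3 - <<'E'
from h import *
delta([.533,.126,.088],.32)
s=snap('wrist','w3.png')
E
```

```text
t 5.65 pos [ 0.5232 -0.0778  0.0936] yaw -0.3503 z [ 0.0071 -0.0017 -1.    ] F [-0.02 -0.11 -1.57] M [ 0.039  0.036 -0.001] op 0.1024 q [-0.25 -0.03  2.04  0.    1.13  1.67]
delta [-0.0608 -0.1948  0.0053] rot [ 0.0005 -0.0023 -0.2134]
```

View pics/w3.png

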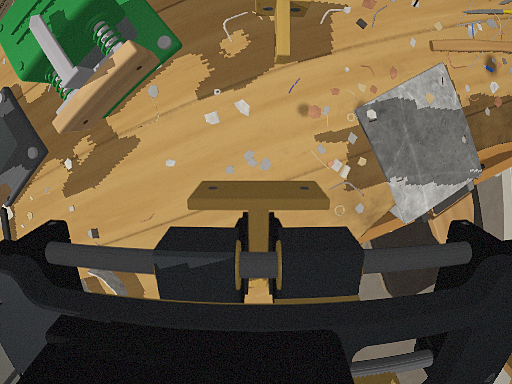

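The bracket is held by its web and lifted: the flange is at (258,190) and square to the jaws. Now the move to the standoff in front of the white stop.

Request:
play_rows(steps=[{"delta_pos": [-0.014, -0.03, 0], "rot": [0, 0, -0.03]}, {"delta_pos": [-0.028, -0.07, 0], "rot": [0, 0, -0.07]}, {"delta_pos": [-0.042, -0.115, 0], "rot": [0, 0, -0.115]}, {"delta_pos": [-0.052, -0.16, 0.001], "rot": [0, 0, -0.16]}, {"delta_pos": [-0.061, -0.195, 0.002], "rot": [0, 0, -0.205]}])

```text
t: 6.2
eef_pos: [0.529, 0.129, 0.0859]
tcp_rot: [-0.0, 0.989, 0.15, -0.001]
contact_force: [0.9, -0.1, -1.5]
opening: 0.099
```

Request:
play_rows(steps=[{"delta_pos": [0, 0, 0], "rot": [0, 0, -0.008]}, {"delta_pos": [0, 0, 0], "rot": [0, 0, -0.008]}, {"delta_pos": [0, 0, 0], "rot": [0, 0, -0.008]}, {"delta_pos": [0, 0, 0], "rot": [0, 0, -0.008]}, {"delta_pos": [0, 0, 0], "rot": [0, 0, -0.008]}])

```text
t: 6.7
eef_pos: [0.5302, 0.1258, 0.0875]
tcp_rot: [0.0, 0.987, 0.158, -0.0]
contact_force: [0.3, -0.4, -0.1]
opening: 0.106
```

```bash
cat > look.py <<'E'
from h import *
import sys
tag=sys.argv[1]; bp=eval(sys.argv[2]); pp=eval(sys.argv[3])
delta([.533,.126,.088],.32)
B=[];P=[]
for n in ['wrist','scene','top']:
    s=snap(n,f'{tag}_{n}.png'); f=n=='wrist'
    hsv=cv2.cvtColor(s['pixels'],cv2.COLOR_RGB2HSV)
    for q,boxes,p0,L,cen in [('wide_bracket_face',WIDE,bp,B,bp),('panel_face',PAN,pp,P,pp)]:
        for r in robot.trace(q,n):
            m=r['pixels']; ys,xs=np.nonzero(m); u=proj(s,p0[:3],f)
            if np.hypot(xs.mean()-u[0],ys.mean()-u[1])>(35 if f else 20): continue
            if q=='panel_face':
                w=(m&(hsv[:,:,1]>70)).astype(np.uint8); w=cv2.morphologyEx(w,cv2.MORPH_OPEN,np.ones((3,3),np.uint8))
                k,l,st,_=cv2.connectedComponentsWithStats(w); 
                if k<2: continue
                m=(l==1+st[1:,4].argmax())
            L.append((s,m.astype(float),f)); x,c=fit([L[-1]],boxes,p0,p0[2]); print(n,q,round(r['p'],2),m.sum(),x.round(4),round(c,3)); break
    for q in ['wide_bracket_face','panel_face']:
        for r in robot.spot_point(q,n):
            w=toW(s,r['centre']); print('  sp',n,q,round(r['p'],2),w.round(4))
for nm,L,bx,p0 in [('B',B,WIDE,bp),('P',P,PAN,pp)]:
    if L: x,c=fit(L,bx,p0); print(nm,x.round(4),round(c,3),'scene/top only:',(fit([l for l in L if not l[2]],bx,p0)[0].round(4) if any(not l[2] for l in L) else None))
E
python3 look.py s1 "[.562,.136,.097,.32]" "[.604,.150,.084,.32]"
```

```text
t 6.7 pos [0.5302 0.1258 0.0875] yaw 0.3168 z [-3.e-04 -1.e-04 -1.e+00] F [ 0.34 -0.36 -0.07] M [-0.053  0.09   0.012] op 0.1058 q [ 0.13  0.02  2.   -0.    1.12  1.39]
delta [ 0.0027  0.0007 -0.0005] rot [-0.      0.0001 -0.001 ]
wrist wide_bracket_face 0.88 4931 [0.5606 0.1356 0.1006 0.3173] 0.195
  sp wrist wide_bracket_face 0.63 [0.5583 0.1345 0.0938]
  sp wrist panel_face 0.6 [0.6065 0.1505 0.0845]
  sp wrist panel_face 0.56 [ 0.6316 -0.0199  0.0817]
scene panel_face 0.6 286 [0.6041 0.1513 0.088  0.3443] 0.555
  sp scene panel_face 0.6 [0.6026 0.1507 0.0824]
  sp top panel_face 0.74 [0.611  0.1512 0.0849]
  sp top panel_face 0.7 [ 0.6309 -0.0264  0.0845]
B [0.559  0.135  0.0915 0.3138] 0.137 scene/top only: None
P [0.6053 0.1505 0.0815 0.331 ] 0.553 scene/top only: [0.6053 0.1505 0.0815 0.331 ]
```

View pics/s1_wrist.png

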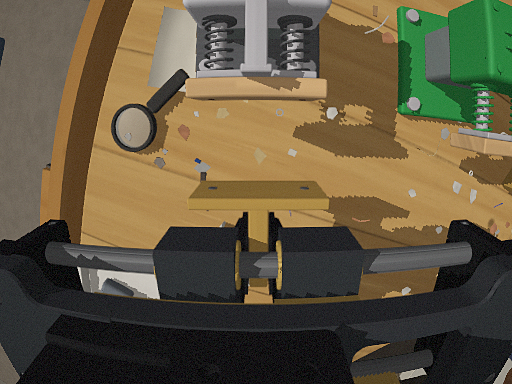

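The wrist view shows the bracket's top edge at columns 189–329, rows 180–210. The white stop's panel is at columns 186–326, rows 77–100, and nearly parallel to it. I zoom in for edges.

```bash
python3 - <<'E'
import cv2
a=cv2.imread('pics/s1_wrist.png')[60:220,175:340];cv2.imwrite('pics/s1z.png',cv2.resize(a,None,fx=3.7,fy=3.7,interpolation=cv2.INTER_NEAREST))
E
```

```text
(no output)
```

View pics/s1z.png

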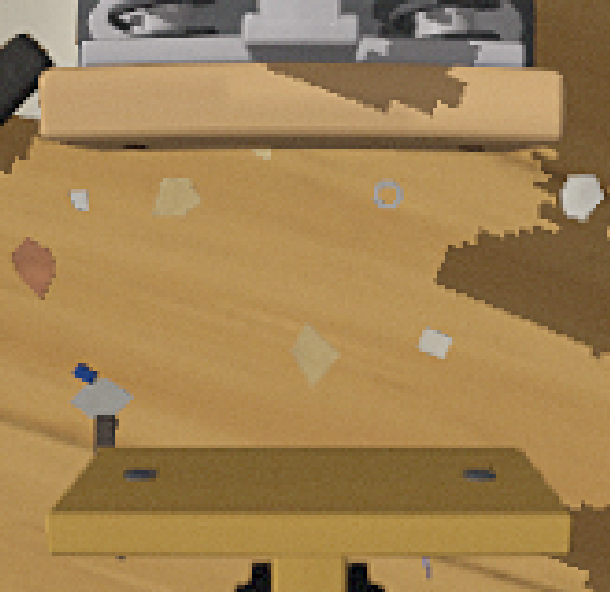

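View pics/s1_scene.png

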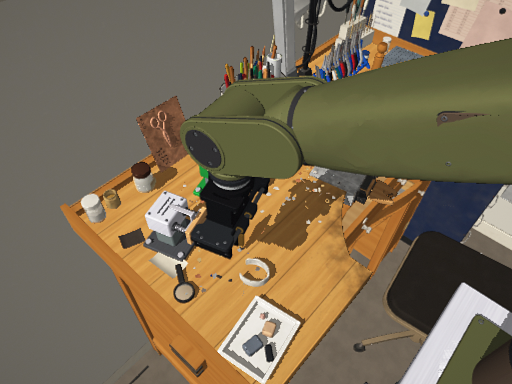

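```bash
cat >> h.py <<'E'
def ray(s,u):
    K=np.array(s['mtx']); x=(u[0]-K[0,2])/K[0,0]; y=(u[1]-K[1,2])/K[1,1]; th=np.hypot(x,y)
    return q2R(s['orientation']).apply([x/th*np.sin(th),y/th*np.sin(th),np.cos(th)])
def atz(s,u,z):
    d=ray(s,u); return np.array(s['xyz'])+d*(z-s['xyz'][2])/d[2]
def edge(s,a,b,w=.07):
    from scipy.optimize import brentq
    g=lambda z: np.linalg.norm(atz(s,a,z)-atz(s,b,z))-w
    z=brentq(g,0.0,.2); return z
E
python3 - <<'E'
from h import *
st=robot.read_state(); s=snap('wrist')
T=q2R(st['tcp_rot']); print(T.inv().apply(np.array(s['xyz'])-st['eef_pos']),s['xyz'])
for nm,a,b,zz in [('panel',(186.4-.5,96.6-.5),(326.9-.5,96.8-.5),.105),('brk',(188.6,198.1),(328.3,198.1),.1136)]:
    z=edge(s,a,b)
    for Z in (z,zz):
        A,B=atz(s,a,Z),atz(s,b,Z); M=(A+B)/2; d=A-B
        print(nm,'z',round(Z,4),'mid',M.round(4),'w',np.linalg.norm(d).round(4),'yaw',np.arctan2(-d[0],d[1]).round(4), 'tool', T.inv().apply(M-st['eef_pos']).round(4))
E
```

```text
[ 7.13419185e-02  1.00850274e-04 -1.61814812e-01] [0.59805272 0.14918482 0.249477  ]
panel z 0.1019 mid [0.6063 0.153  0.1019] w 0.07 yaw 0.3161 tool [ 0.0803 -0.0009 -0.0143]
panel z 0.105 mid [0.6061 0.1529 0.105 ] w 0.0685 yaw 0.3161 tool [ 0.0802 -0.0009 -0.0173]
brk z 0.1093 mid [0.5586 0.136  0.1093] w 0.07 yaw 0.319 tool [ 0.0298  0.0003 -0.0216]
brk z 0.1136 mid [0.5599 0.1364 0.1136] w 0.0678 yaw 0.319 tool [ 0.0311  0.0003 -0.0259]
```

Request:
play_rows(steps=[{"delta_pos": [0.008, -0.001, 0.003], "rot": [0, 0, 0]}, {"delta_pos": [0.016, -0.001, 0.006], "rot": [0, 0, 0]}, {"delta_pos": [0.025, -0.001, 0.0085], "rot": [0, 0, 0]}, {"delta_pos": [0.034, -0.001, 0.0085], "rot": [0, 0, 0]}, {"delta_pos": [0.038, -0.001, 0.0085], "rot": [0, 0, 0]}])

```text
t: 8.0
eef_pos: [0.5672, 0.1401, 0.0791]
tcp_rot: [-0.0, 0.987, 0.159, 0.0]
contact_force: [0.3, -1.0, -1.5]
opening: 0.1
```

Request:
play_rows(steps=[{"delta_pos": [0, 0, 0], "rot": [0, 0, 0]}, {"delta_pos": [0, 0, 0], "rot": [0, 0, 0]}, {"delta_pos": [0, 0, 0], "rot": [0, 0, 0]}, {"delta_pos": [0, 0, 0], "rot": [0, 0, 0]}, {"delta_pos": [0, 0, 0], "rot": [0, 0, 0]}])

```text
t: 8.5
eef_pos: [0.5659, 0.1396, 0.0792]
tcp_rot: [0.0, 0.987, 0.159, 0.0]
contact_force: [-0.1, -0.2, -1.0]
opening: 0.105
```

```bash
python3 - <<'E'
from h import *
delta([.533,.126,.079],.317)
for n in ('wrist','scene','top'): snap(n,f's2_{n}.png')
a=cv2.imread('pics/s2_wrist.png')[60:220,175:340];cv2.imwrite('pics/s2z.png',cv2.resize(a,None,fx=3.7,fy=3.7,interpolation=cv2.INTER_NEAREST))
a=cv2.imread('pics/s2_scene.png')[180:270,130:260];b=cv2.imread('pics/s2_top.png')[120:210,150:280];cv2.imwrite('pics/s2y.png',cv2.resize(cv2.vconcat([a,b]),None,fx=3.3,fy=3.3,interpolation=cv2.INTER_NEAREST))
delta([.533,.126,.079],.317)
E
```

```text
t 8.5 pos [0.5659 0.1396 0.0792] yaw 0.3187 z [ 1.e-04 -0.e+00 -1.e+00] F [-0.06 -0.23 -1.03] M [-0.003  0.055  0.01 ] op 0.105 q [ 0.15  0.11  1.92 -0.    1.11  1.4 ]
delta [-0.0355  0.0026  0.0002] rot [ 0.     -0.      0.0006]
t 8.65 pos [0.566  0.1397 0.0792] yaw 0.3188 z [ 1.e-04  0.e+00 -1.e+00] F [ 0.06  0.2  -1.08] M [-0.058  0.006 -0.001] op 0.1051 q [ 0.15  0.11  1.92 -0.    1.11  1.4 ]
delta [-0.0356  0.0027  0.0002] rot [ 0.     -0.      0.0006]
```

View pics/s2z.png

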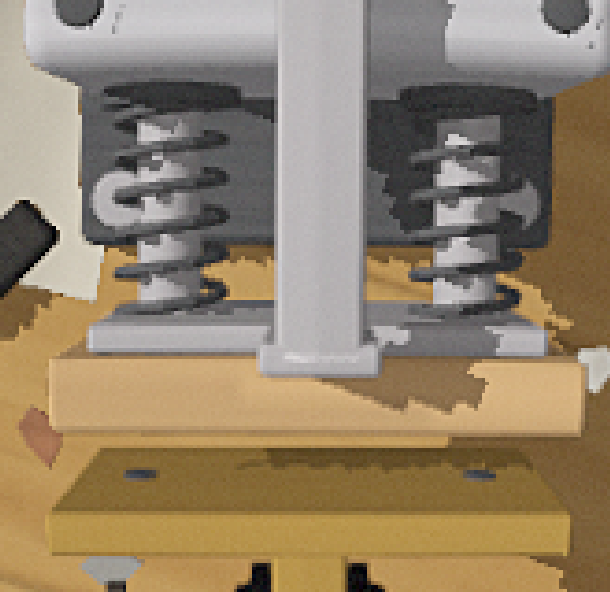

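View pics/s2y.png

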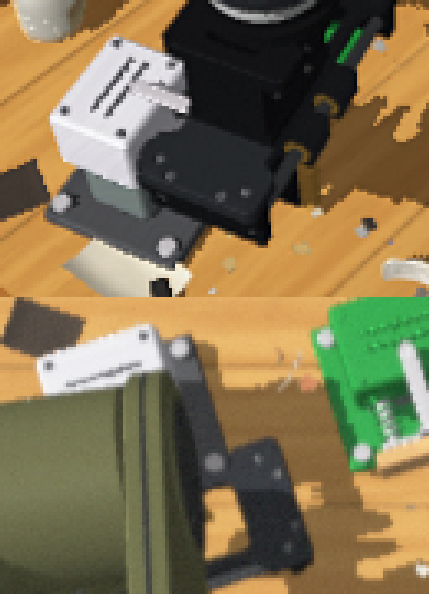

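```bash
python3 - <<'E'
from h import *
st=robot.read_state(); s=snap('wrist')
T=q2R(st['tcp_rot'])
f=lambda x,y:(175+x/3.7-.5,60+y/3.7-.5)
from scipy.optimize import least_squares
for nm,a,b in [('panel top front',f(50,431),f(584.5,433)),('panel bottom front?',f(62,433),f(585,436)),('brk top',f(50.5,513),f(569.5,513)),('brk bot',f(102,449),f(519,449))]:
    z=edge(s,a,b)
    A,B=atz(s,a,z),atz(s,b,z); M=(A+B)/2; d=A-B
    print(nm,'z',round(z,4),'mid',M.round(4),'yaw',np.arctan2(-d[0],d[1]).round(4), 'tool', T.inv().apply(M-st['eef_pos']).round(4))
E
```

```text
panel top front z 0.103 mid [0.6057 0.1516 0.103 ] yaw 0.3152 tool [ 0.0414  0.0012 -0.0238]
panel bottom front? z 0.1 mid [0.605  0.1504 0.1   ] yaw 0.3133 tool [ 0.0404  0.0021 -0.0207]
brk top z 0.1014 mid [0.5945 0.1489 0.1014] yaw 0.3189 tool [ 0.0299  0.0002 -0.0222]
brk bot z 0.0634 mid [0.5944 0.1488 0.0634] yaw 0.3189 tool [0.0299 0.0003 0.0159]
```

The bracket is now 11 mm short of the panel. It needs 1 mm up and 1 mm in +y. I advance in stages, watching force.

Request:
play_rows(steps=[{"delta_pos": [0.003, 0.001, -0.001], "rot": [0, 0, 0]}, {"delta_pos": [0.006, 0.001, -0.001], "rot": [0, 0, 0]}, {"delta_pos": [0.009, 0.001, -0.001], "rot": [0, 0, 0]}, {"delta_pos": [0.012, 0.001, -0.001], "rot": [0, 0, 0]}, {"delta_pos": [0.014, 0.001, -0.001], "rot": [0, 0, 0]}])

```text
t: 9.2
eef_pos: [0.5792, 0.143, 0.08]
tcp_rot: [0.0, 0.987, 0.159, -0.001]
contact_force: [-4.3, -2.4, 2.0]
opening: 0.107
```

Request:
play_rows(steps=[{"delta_pos": [0, 0, 0], "rot": [0, 0, 0]}, {"delta_pos": [0, 0, 0], "rot": [0, 0, 0]}, {"delta_pos": [0, 0, 0], "rot": [0, 0, 0]}, {"delta_pos": [0, 0, 0], "rot": [0, 0, 0]}, {"delta_pos": [0, 0, 0], "rot": [0, 0, 0]}])

```text
t: 9.7
eef_pos: [0.5793, 0.143, 0.0799]
tcp_rot: [0.0, 0.987, 0.159, -0.0]
contact_force: [-3.4, -1.3, 0.1]
opening: 0.103
```

```bash
cat > see.py <<'E'
from h import *
import sys
delta([.6,.15,.08],.317)
snap('wrist',sys.argv[1]+'.png')
F=[]
st=robot.read_state();F.append(st['contact_force'])
snap('scene',sys.argv[1]+'_s.png'); F.append(robot.read_state()['contact_force'])
print('F fwd',[float(np.dot(f,[-.95,-.313,0]).round(2)) for f in F])
a=cv2.imread(f'pics/{sys.argv[1]}.png')[0:220,170:345];cv2.imwrite(f'pics/{sys.argv[1]}z.png',cv2.resize(a,None,fx=2.7,fy=2.7,interpolation=cv2.INTER_NEAREST))
E
python3 see.py s3
```

```text
t 9.7 pos [0.5793 0.143  0.0799] yaw 0.3187 z [-7.e-04 -2.e-04 -1.e+00] F [-3.44 -1.27  0.13] M [-0.395  0.695 -0.189] op 0.1032 q [ 0.15  0.14  1.89 -0.    1.12  1.4 ]
delta [ 0.0218 -0.0002 -0.0001] rot [0.     0.0002 0.0006]
F fwd [5.23, 5.48]
```

View pics/s3z.png

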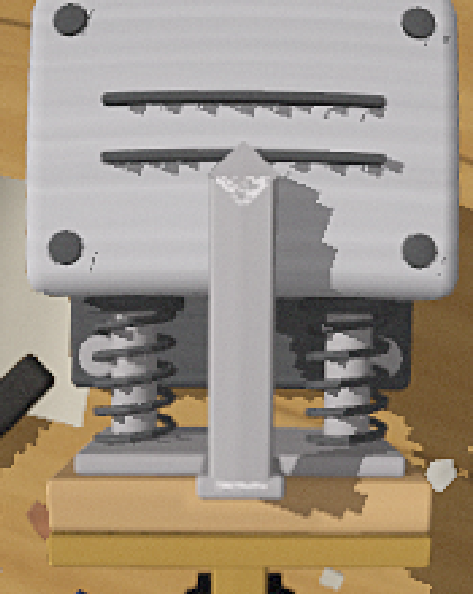

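The panel is pressed and flush: brass and wood both span columns 48–431. The pointer tip, at (242,145), is just past the first ridge with about 5 N. I go 4 mm more for the middle.

Request:
play_rows(steps=[{"delta_pos": [0.001, 0, 0], "rot": [0, 0, 0]}, {"delta_pos": [0.002, 0, 0], "rot": [0, 0, 0]}, {"delta_pos": [0.003, 0, 0], "rot": [0, 0, 0]}, {"delta_pos": [0.0037, 0, 0], "rot": [0, 0, 0]}, {"delta_pos": [0.0037, 0, 0], "rot": [0, 0, 0]}])

```text
t: 10.3
eef_pos: [0.5826, 0.1441, 0.0799]
tcp_rot: [0.0, 0.987, 0.159, -0.001]
contact_force: [-5.7, -3.3, 0.3]
opening: 0.101
```

Request:
play_rows(steps=[{"delta_pos": [0, 0, 0], "rot": [0, 0, 0]}, {"delta_pos": [0, 0, 0], "rot": [0, 0, 0]}, {"delta_pos": [0, 0, 0], "rot": [0, 0, 0]}, {"delta_pos": [0, 0, 0], "rot": [0, 0, 0]}, {"delta_pos": [0, 0, 0], "rot": [0, 0, 0]}])

```text
t: 10.8
eef_pos: [0.5825, 0.1441, 0.0799]
tcp_rot: [0.0, 0.987, 0.159, -0.001]
contact_force: [-6.2, -2.3, 2.1]
opening: 0.105
```

```bash
python3 see.py s4
```

```text
t 10.8 pos [0.5825 0.1441 0.0799] yaw 0.3187 z [-1.7e-03 -5.0e-04 -1.0e+00] F [-6.17 -2.27  2.13] M [-0.521  0.951 -0.205] op 0.1045 q [ 0.15  0.15  1.88 -0.    1.12  1.41]
delta [ 0.0185 -0.0002 -0.0001] rot [-0.      0.0006  0.0005]
F fwd [7.44, 6.78]
```

View pics/s4z.png

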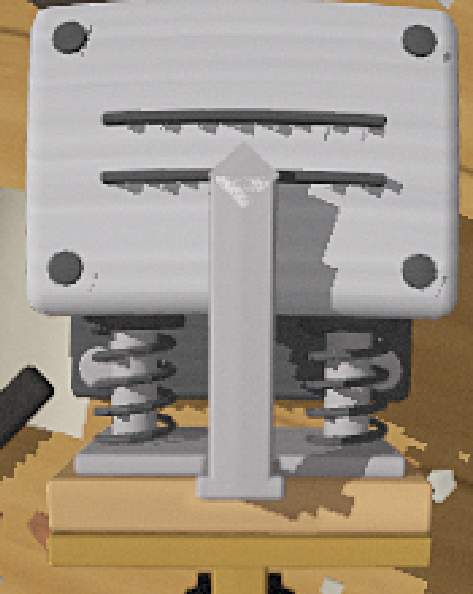

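The tip at (242,145) lies midway between the ridges (rows 119 and 177), the edges are flush, and the push is about 7 N (≈7.7 mm). Now I hold.

Request:
play_rows(steps=[{"delta_pos": [0, 0, 0], "rot": [0, 0, 0]}, {"delta_pos": [0, 0, 0], "rot": [0, 0, 0]}, {"delta_pos": [0, 0, 0], "rot": [0, 0, 0]}, {"delta_pos": [0, 0, 0], "rot": [0, 0, 0]}, {"delta_pos": [0, 0, 0], "rot": [0, 0, 0]}])

```text
t: 11.4
eef_pos: [0.5825, 0.1441, 0.0799]
tcp_rot: [0.0, 0.987, 0.159, -0.001]
contact_force: [-7.3, -3.1, 1.3]
opening: 0.102
```

Request:
play_rows(steps=[{"delta_pos": [0, 0, 0], "rot": [0, 0, 0]}, {"delta_pos": [0, 0, 0], "rot": [0, 0, 0]}, {"delta_pos": [0, 0, 0], "rot": [0, 0, 0]}, {"delta_pos": [0, 0, 0], "rot": [0, 0, 0]}, {"delta_pos": [0, 0, 0], "rot": [0, 0, 0]}])

```text
t: 11.9
eef_pos: [0.5825, 0.1441, 0.0799]
tcp_rot: [0.0, 0.987, 0.159, -0.001]
contact_force: [-6.7, -2.6, 0.9]
opening: 0.101
```

Request:
play_rows(steps=[{"delta_pos": [0, 0, 0], "rot": [0, 0, 0]}, {"delta_pos": [0, 0, 0], "rot": [0, 0, 0]}, {"delta_pos": [0, 0, 0], "rot": [0, 0, 0]}, {"delta_pos": [0, 0, 0], "rot": [0, 0, 0]}, {"delta_pos": [0, 0, 0], "rot": [0, 0, 0]}])

```text
t: 12.4
eef_pos: [0.5825, 0.1441, 0.0799]
tcp_rot: [0.0, 0.987, 0.159, -0.001]
contact_force: [-6.9, -3.3, 1.5]
opening: 0.104
```

Request:
play_rows(steps=[{"delta_pos": [0, 0, 0], "rot": [0, 0, 0]}, {"delta_pos": [0, 0, 0], "rot": [0, 0, 0]}, {"delta_pos": [0, 0, 0], "rot": [0, 0, 0]}, {"delta_pos": [0, 0, 0], "rot": [0, 0, 0]}, {"delta_pos": [0, 0, 0], "rot": [0, 0, 0]}])

```text
t: 12.9
eef_pos: [0.5825, 0.1441, 0.0799]
tcp_rot: [0.0, 0.987, 0.159, -0.001]
contact_force: [-6.3, -3.3, 0.8]
opening: 0.104
```

Request:
play_rows(steps=[{"delta_pos": [0, 0, 0], "rot": [0, 0, 0]}, {"delta_pos": [0, 0, 0], "rot": [0, 0, 0]}, {"delta_pos": [0, 0, 0], "rot": [0, 0, 0]}, {"delta_pos": [0, 0, 0], "rot": [0, 0, 0]}, {"delta_pos": [0, 0, 0], "rot": [0, 0, 0]}])

```text
t: 13.4
eef_pos: [0.5825, 0.1441, 0.0799]
tcp_rot: [0.0, 0.987, 0.159, -0.001]
contact_force: [-6.3, -2.2, 0.9]
opening: 0.105
```

Request:
play_rows(steps=[{"delta_pos": [0, 0, 0], "rot": [0, 0, 0]}, {"delta_pos": [0, 0, 0], "rot": [0, 0, 0]}, {"delta_pos": [0, 0, 0], "rot": [0, 0, 0]}, {"delta_pos": [0, 0, 0], "rot": [0, 0, 0]}, {"delta_pos": [0, 0, 0], "rot": [0, 0, 0]}])

```text
t: 13.9
eef_pos: [0.5825, 0.1441, 0.0799]
tcp_rot: [0.0, 0.987, 0.159, -0.001]
contact_force: [-5.4, -2.5, 0.4]
opening: 0.101
```

Request:
play_rows(steps=[{"delta_pos": [0, 0, 0], "rot": [0, 0, 0]}, {"delta_pos": [0, 0, 0], "rot": [0, 0, 0]}, {"delta_pos": [0, 0, 0], "rot": [0, 0, 0]}, {"delta_pos": [0, 0, 0], "rot": [0, 0, 0]}, {"delta_pos": [0, 0, 0], "rot": [0, 0, 0]}])

```text
t: 14.4
eef_pos: [0.5825, 0.1441, 0.0799]
tcp_rot: [0.0, 0.987, 0.159, -0.001]
contact_force: [-4.7, -2.7, 0.9]
opening: 0.104
```

Request:
play_rows(steps=[{"delta_pos": [0, 0, 0], "rot": [0, 0, 0]}, {"delta_pos": [0, 0, 0], "rot": [0, 0, 0]}, {"delta_pos": [0, 0, 0], "rot": [0, 0, 0]}, {"delta_pos": [0, 0, 0], "rot": [0, 0, 0]}, {"delta_pos": [0, 0, 0], "rot": [0, 0, 0]}])

```text
t: 14.9
eef_pos: [0.5825, 0.1441, 0.0799]
tcp_rot: [0.0, 0.987, 0.159, -0.001]
contact_force: [-6.0, -2.3, 0.4]
opening: 0.103
```

```bash
python3 see.py s5; python3 - <<'E'
from h import *
s=snap('scene')
for q in ['cuff','narrow_bracket_web']:
    for r in robot.spot_point(q,'scene'): print(q,r['p'],toW(s,r['centre']).round(4))
s=snap('wrist'); f=lambda x,y:(170+x/2.7-.5,y/2.7-.5)
T=q2R(robot.read_state()['tcp_rot']);p=robot.read_state()['eef_pos']
for nm,a,b in [('panel',f(47,532),f(432,532)),('brk',f(49,533),f(431,533)),('brk lower',f(49,566),f(431,566))]:
    z=edge(s,a,b);print(nm,round(z,4),T.inv().apply((atz(s,a,z)+atz(s,b,z))/2-p).round(4))
E
```

```text
t 14.9 pos [0.5825 0.1441 0.0799] yaw 0.3186 z [-1.8e-03 -5.0e-04 -1.0e+00] F [-5.99 -2.34  0.43] M [-0.481  1.002 -0.205] op 0.1034 q [ 0.15  0.15  1.88 -0.    1.12  1.41]
delta [ 0.0185 -0.0001 -0.0001] rot [-0.      0.0006  0.0005]
F fwd [7.1, 6.87]
cuff 0.65 [ 0.4758  0.1187 -0.0031]
narrow_bracket_web 0.7 [ 0.6468 -0.1397  0.0172]
panel 0.1042 [ 0.0314  0.0001 -0.0244]
brk 0.1031 [ 0.0309  0.0002 -0.0233]
brk lower 0.1049 [ 0.0251  0.0002 -0.025 ]
```

View pics/s5z.png

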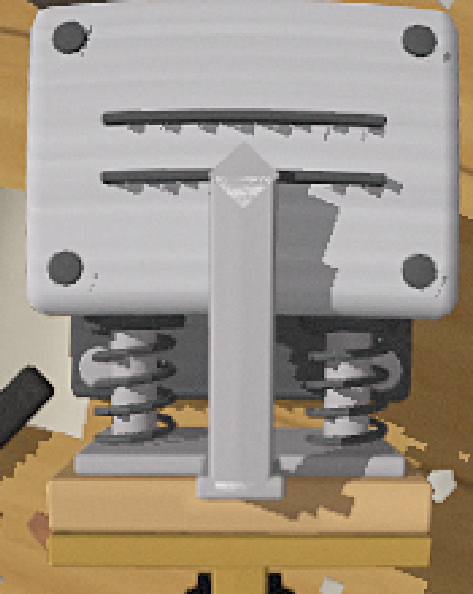

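View pics/s5_s.png

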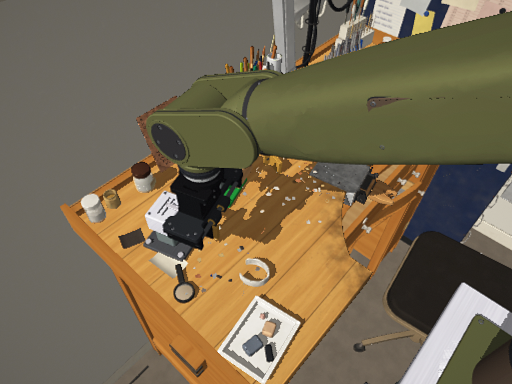

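The push held steady for over 4 s. The pointer tip at (242,145) is still between the ridges, the flange is flush with the panel, and the cuff and narrow bracket are where they stood. I hand in.

```bash
python3 -c "
from h import *
robot.job_done(); print(robot.read_state()['t'])"
```

```text
the job is handed in; nothing more can be done
the job is handed in; nothing more can be done
```

I took the wide bracket off the bench by its web and lifted it. I then set its flat face on the white stop's panel and pressed the panel back until the pointer tip sat midway between the two ridges. The push held for over 4 s, and I handed in at about 15 s, still gripping and pressing; no verdict is reported.

My last checks:

| Check | Result |
|---|---|
| Push | about 7 N, readings 5.4–7.9 N; about 7.5 mm of panel travel, worked out from the force |
| Centring | within about 0.5 mm sideways and about 1 mm in height, by comparing edges in the wrist picture |
| Squareness | turn about the vertical within about 0.005 rad |
| Steadiness | arm pose unchanged throughout the hold |
| Narrow bracket and cuff | found within about 5 mm of their first readings, which is within detection error |

- **Height scale:** heights taken from edge widths in the wrist picture came out about 4 mm low for the held bracket. I therefore compared bracket and panel edges only against each other.
- **Not seen:** the panel's lower edge was hidden, so I did not see the flush fit there directly.

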